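# Balance check of edger blades

### The arm

A 7-joint arm with a two-finger parallel gripper is mounted at the origin on the work surface. World frame = base frame: x ahead of the robot, y to its left, z up, the work surface at z = 0. Lengths are in m, angles in rad, forces in N, time in s.
With the tool pointing down it reaches from about 0.425 to 1.025 m from the base axis. Payload 9.4 kg.
Tool frame: the origin (TCP) lies midway between the tips of the shut fingers; the grasp point (between the pads) lies 19 mm behind it; z points along the fingers, y is the direction in which the jaws open and shut (so a half turn about z gives the same grasp; the last joint's range is limited). The gripper opens to 93 mm and grips with 3 to 60 N. Pads are 15 mm wide; open, the fingers measure 128 mm over their backs; the gripper's body (75 mm by 188 mm) begins 65 mm behind the grasp point.
Start: joints at [1.08, 0.599, -0.003, 1.599, 0.002, 0.943, -0.08], TCP at [0.292, -0.664, 0.219] pointing down, gripper open.
Joint ranges: [-2.57, 2.57], [-0.35, 1.97], [-1.29, 1.29], [0.11, 2.56], [-1.05, 4.19], [0.11, 1.86], [-2.63, 2.63]. Speed limits (rad/s): [2.22, 2.22, 3.01, 3.01, 3.14, 3.14, 3.14].

### API

Orientations are given as a unit quaternion [x, y, z, w].
In Python, from bench import monitor, imaging, job gives the robot as it stands.
- The arm moves only by the tool apply_moves, never from a script. Its arguments are lists of equal length, an entry for each row: "dp": the shift along the tool's x, y, z in m, a list of three; "dr": the turn, a rotation vector about the tool's x, y, z in rad, a list of three; "hand": the closure in counts, from 0 (fully open) to 255 (shut). A call has 1 to 5 rows; each row shifts and turns the pose as measured when the row begins, along the tool's axes as they then stand; what a row does not reach is not made up. A row lasts 1/12 s, in which the tool goes at most 41.7 mm and 7.16 degrees, less where a joint would pass 70% of its speed; a pose out of reach is approached as far as the arm can. A call with a gripper value outside its range is refused whole. The fingers move at their own pace and stop on an object; "squeeze" is the grip in N (left out, the last holds). Time passes only in rows, so rows that do not move let the fingers close. It gives the time, the measured TCP pose, the force and the opening at its end, in the units of the state.
- monitor.sense(): the state, without advancing time (a new reading comes with each control period).
- imaging.read_camera(name): name is "scene" or "side" or "wrist"; returns a dict with "frame" (480x640x3 uint8, blue, green, red), "fx", "fy", "cx", "cy" (pixels), "world_to_cam" (4x4, takes a point from world to camera coordinates); the wrist camera has in their place "hand_eye" (4x4, takes a point from camera to tool coordinates, whose origin is the TCP and whose axes are the flange's). Camera axes: x right, y down, z forward; pixel columns grow to the right and rows downward; lengths in m; the calibration is good to about 2 mm. A picture is of the moment at which its call begins: read the wrist's pose just before it. There is no depth.
- job.finish_job(): hands the job in, once; it reports no verdict.
The state is a dict: "time": time; "qpos": joint angles; "joint_velocities": joint speeds; "tau": joint torques, N m; "position": TCP position; "ee_rot": TCP orientation; "contact_force": force on the tool from outside, world axes, zero at the start; "moment": the same for the moment, N m; "width": finger opening in m.
Only numpy, scipy, OpenCV 4.12 (cv2) and the standard library are available. Lean on these libraries where they do the work, as an engineer would, in place of code of your own. Each camera call takes 0.05 s, during which the arm holds its last target. There are 200 camera calls.

### The job

The edger blade lying across the domed balancing stand has been checked: take it off and lay it flat on the floor of the empty sheet-metal crate. Then balance the other blade, the one lying on the bench, on top of the dome so that it rests there by itself, level and still. Do not shift the other things lying about on the bench.

Things in the scene. Friction and masses are not known exactly. Their poses are not given: they have to be found in the camera images.
- stand: balancing stand, fixed to the bench: square dark steel foot 130 x 130 x 12 mm, a column 124 mm in diameter, its rim 60 mm above the bench, and on it a smooth bare-steel dome (part of a sphere of radius 60 mm, centre 62 mm above the bench; highest point 122 mm above the bench). Origin: centre of the underside of the foot, z up
- dome_top (a point): the highest point of the dome, 122 mm above the bench
- crate: empty open crate of grey painted sheet metal, fixed, outside 280 x 160 x 60 mm, walls and floor 5 mm thick. Origin: centre of its underside; x along its 280 mm length, y across, z up. It lies on one side (left or right) of the stand, the next blade on the other
- crate_in (a point): centre of the crate's inner floor, 5 mm above the bench; inner space 270 x 150 mm, 55 mm deep
- checked_blade: blade that starts balanced across the dome: flat dark steel bar 200 x 50 x 6 mm, 0.5 kg, mass centre in the middle. Near each end one long edge has an upturned fin (to 13 mm above the underside, 8 mm out); the middle 98 mm is plain, 50 mm wide. Two bolt holes 22 mm from the middle. Origin: centre of underside; x along the length, y across, z up
- next_blade: edger blade of the same kind, size and axes, which at the start lies flat on the bench, fins up
- small_carton: bystander: brown carton 50 x 70 x 40 mm, origin centre of underside
- socket: bystander: steel wrench socket standing on end, 28 mm diameter, 32 mm high
- screwdriver: bystander: screwdriver lying on the bench beyond the stand
- oil_bottle: bystander: grey plastic bottle, 72 mm diameter, 170 mm high, origin centre of underside
- spray_can: bystander: metal can, 65 mm diameter, 180 mm high, origin centre of underside
- bearing: bystander: steel bearing ring 62 mm diameter, 16 mm high, lying flat
Things that resemble listed ones, but are neither listed nor needed, are in the scene too. What is shaped like the checked_blade but pink is not meant.

How it is judged:
By the outcome, as a careful person would: the job done as asked, in the order asked, and still so for the second after the job is handed in, with the robot touching nothing.
It also fails if it takes over 72 s, if anything falls off the work surface, if the arm or the gripper's body presses on something with over 40 N, if the wrist force passes 120 N, or if a joint passes its speed limit or range.

## Working session

There is one attempt and no reset: what is moved stays moved. The work goes in short steps, Python scripts to look and compute and a tool call to move; the robot and the scene stay as the last step left them, time stands still between calls to the robot, and variables do not carry over. Pictures are saved under pics/ and viewed, about 8 in all and at most 12, crops included, and the job is handed in when it is done.

Besides the shell and the picture viewer there is one more tool, called after "Emit:" as name(argument=value, ...) on one line, values as JSON. apply_moves: Moves the arm, as the interface text tells. Its arguments: {"type":"object","properties":{"dp":{"type":"array","items":{"type":"array","items":{"type":"number"}}},"dr":{"type":"array","items":{"type":"array","items":{"type":"number"}}},"hand":{"type":"array","items":{"type":"number"}},"squeeze":{"type":"number"}},"required":["dp","dr","hand"]}

```bash
ls; mkdir -p pics
python3 - <<'E'
from bench import monitor, imaging, job
import cv2,numpy as np
s=monitor.sense();print(s)
for n in("scene","side","wrist"):
    d=imaging.read_camera(n);cv2.imwrite(f"pics/{n}0.png",d["frame"])
    print(n,{k:np.round(v,4).tolist() for k,v in d.items() if k!="frame"})
E
```

```text
pics
{'time': 0.0, 'qpos': array([ 1.08028613,  0.6001428 , -0.0025505 ,  1.60013624,  0.00184773,
        0.94291641, -0.07984527]), 'joint_velocities': array([-0.00026944, -0.00081043,  0.00188612, -0.0003454 , -0.00071304,
        0.00089095,  0.00132623]), 'tau': array([-4.60884021e-04, -7.65057349e+01,  1.49799496e+00, -2.52351987e+01,
       -5.22391568e-02,  1.70046760e-02,  1.33879580e-04]), 'position': array([ 0.29129601, -0.66335873,  0.21774486]), 'ee_rot': array([ 9.78666219e-01,  2.05455081e-01, -2.51855900e-04, -7.60057872e-04]), 'contact_force': array([-0.25447554,  0.03572933, -0.45234503]), 'moment': array([-0.00547182, -0.0213293 , -0.00693931]), 'width': 0.09280227929324407}
scene {'fx': 578.495, 'fy': 578.495, 'cx': 320.0266, 'cy': 233.8201, 'world_to_cam': [[-0.1345, 0.9908, 0.017, 0.0176], [0.7977, 0.1185, -0.5913, -0.3307], [-0.5878, -0.066, -0.8063, 1.7964], [0.0, 0.0, 0.0, 1.0]]}
side {'fx': 562.8768, 'fy': 562.8768, 'cx': 329.3161, 'cy': 244.0969, 'world_to_cam': [[-0.8624, -0.5059, -0.0168, 0.4328], [-0.3288, 0.5851, -0.7413, 0.2154], [0.3849, -0.6338, -0.6709, 1.0102], [0.0, 0.0, 0.0, 1.0]]}
wrist {'fx': 343.8982, 'fy': 343.8982, 'cx': 324.0299, 'cy': 240.5666, 'hand_eye': [[-0.0006, -0.9536, -0.3012, 0.0834], [1.0, -0.0003, -0.0008, 0.0002], [0.0007, -0.3012, 0.9536, -0.1669], [0.0, 0.0, 0.0, 1.0]]}
```

View pics/scene0.png

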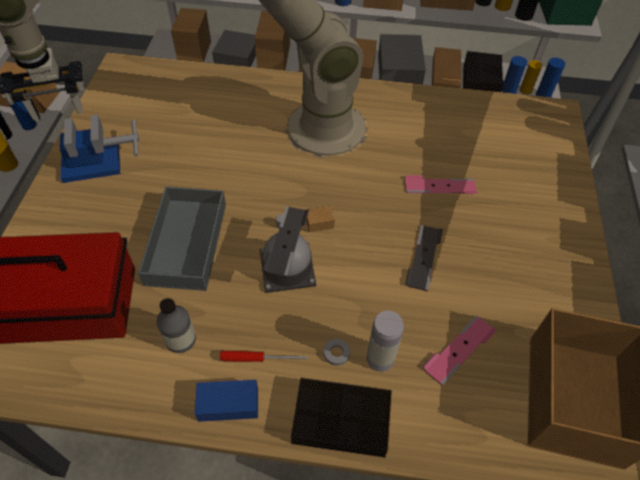

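View pics/side0.png

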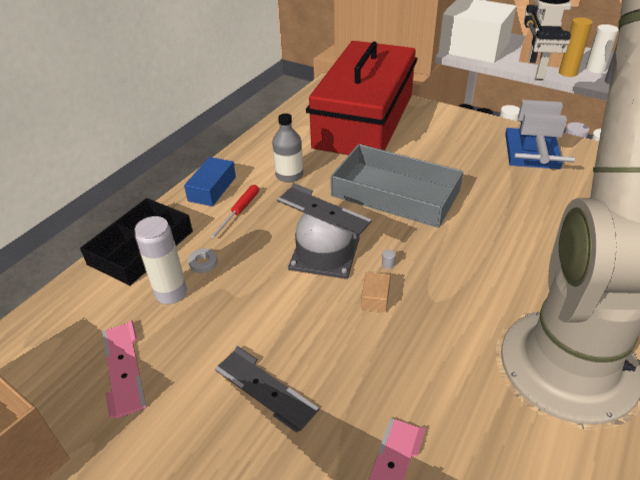

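The scene view shows the checked blade on the dome at about (290,240) and the dark next blade at about (425,257). The possible mix-ups are the pink blades at (440,186) and (460,350). In the side view the checked blade is at about (322,210), the next blade at (266,388), and the crate is grey at scene (185,238). Next I'll enlarge these areas in one composite.

Run:
```python
import cv2,numpy as np
a=cv2.imread("pics/scene0.png");b=cv2.imread("pics/side0.png")
def c(i,x,y,w,h,W,H): return cv2.resize(i[y:y+h,x:x+w],(W,H),interpolation=cv2.INTER_CUBIC)
# each crop 100x75 -> 400x300 (x4)
t=np.hstack([c(a,240,200,100,75,400,300),c(a,375,220,100,75,400,300)])
u=np.hstack([c(b,270,175,110,82,400,300),c(b,210,340,120,90,400,300)])
o=np.clip(np.vstack([t,u]).astype(float)*1.5,0,255).astype(np.uint8);cv2.imwrite("pics/c1.png",o)
```

```text
(no output)
```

View pics/c1.png

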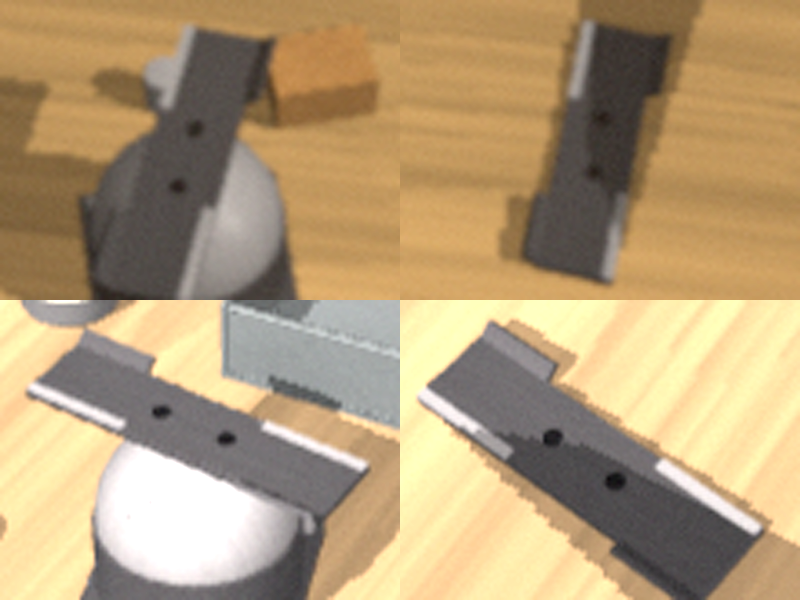

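The crop shows the checked blade on the dome with dark holes, fins up, and the dark (not pink) next blade on the bench. I read the hole pixels from it and will triangulate those points and the crate rim.

```bash
cat > h.py <<'E'
import numpy as np,cv2
from bench import monitor,imaging,job
from scipy.spatial.transform import Rotation as R
S=dict(f=578.495,cx=320.0266,cy=233.8201,T=np.array([[-0.1345,0.9908,0.017,0.0176],[0.7977,0.1185,-0.5913,-0.3307],[-0.5878,-0.066,-0.8063,1.7964]]))
D=dict(f=562.8768,cx=329.3161,cy=244.0969,T=np.array([[-0.8624,-0.5059,-0.0168,0.4328],[-0.3288,0.5851,-0.7413,0.2154],[0.3849,-0.6338,-0.6709,1.0102]]))
def P(c): return np.array([[c['f'],0,c['cx']],[0,c['f'],c['cy']],[0,0,1]])@c['T']
def tri(a,b):
    x=cv2.triangulatePoints(P(S),P(D),np.array(a,float),np.array(b,float));return (x[:3]/x[3]).ravel()
def onz(c,p,z):
    M=P(c);H=np.c_[M[:,0],M[:,1],M[:,2]*z+M[:,3]];x=np.linalg.solve(H,[*p,1]);return x[:2]/x[2]
E
python3 - <<'E'
from h import *
np.set_printoptions(precision=4,suppress=True)
for n,a,b in [("chk far",(284.5,246.5),(314.3,205.6)),("chk near",(288.75,232.25),(332.15,212.7)),("nxt far",(423.5,263),(255.9,381.4)),("nxt near",(425.5,249.5),(274.5,394.3)),
 ("cr1",(168,190),(461,182)),("cr2",(225,192),(440,219)),("cr3",(142,275),(362,150)),("cr4",(207,289),(333,183))]:
    t=tri(a,b);print(n,t, (P(S)@[*t,1])[:2]/(P(S)@[*t,1])[2]-a)
for n,a,z in [("bottle top",(167,304),.17),("bottle bot",(180,348),0),("can top",(388,320),.18),("can b",(384,365),0),("carton",(320,218),.04),("socket",(281,219),.032),("bearing",(337,351),.016),("crate0",(180,240),.06),('foot',(288,282),.012)]: print(n,onz(S,a,z))
for n,a,z in [("dside chk f",(314.3,205.6),.128),("chk n",(332.15,212.7),.128),("nx f",(255.9,381.4),.006),("nx n",(274.5,394.3),.006)]: print(n,onz(D,a,z))
for n,a,z in [("sc chk f",(284.5,246.5),.128),("chk n",(288.75,232.25),.128),("nx f",(423.5,263),.006),("nx n",(425.5,249.5),.006)]: print(n,onz(S,a,z))
E
```

```text
chk far [ 0.5523 -0.0298  0.1289] [0.0581 0.0656]
chk near [ 0.509  -0.0272  0.1287] [-0.0783 -0.0908]
nxt far [0.467  0.3148 0.007 ] [-0.2499 -0.1889]
nxt near [0.4237 0.3194 0.0067] [-0.0499 -0.0386]
cr1 [ 0.3534 -0.3883  0.0357] [0.9375 1.5271]
cr2 [ 0.3422 -0.2297  0.0398] [1.4234 2.0569]
cr3 [ 0.6259 -0.3759  0.043 ] [-0.6929 -0.9634]
cr4 [ 0.6292 -0.2187  0.0306] [-2.6572 -3.2433]
bottle top [ 0.7635 -0.2445]
bottle bot [ 0.7847 -0.2413]
can top [0.7395 0.2221]
can b [0.7592 0.2343]
carton [0.3866 0.034 ]
socket [ 0.3991 -0.069 ]
bearing [0.7474 0.123 ]
crate0 [ 0.5238 -0.3044]
foot [ 0.5777 -0.0205]
dside chk f [ 0.553  -0.0304]
chk n [ 0.5093 -0.0283]
nx f [0.4671 0.3135]
nx n [0.4239 0.3188]
sc chk f [ 0.5516 -0.0301]
chk n [ 0.5087 -0.0271]
nx f [0.4667 0.3156]
nx n [0.4232 0.3196]
```

The holes sit at z≈0.129 and 0.007 with 43.5 mm spacing, which matches the 44 mm and thickness given. The checked blade's centre is (0.531,-0.0285) at yaw -3.4°, and the next blade's is (0.445,0.317) at yaw -5.7°. I'll move toward the dome.

Emit:
apply_moves(dp=[[0.028,-0.0285,-0.01],[0.028,-0.0285,-0.005],[0.028,-0.0285,0],[0.028,-0.0285,0],[0.028,-0.0285,0]], dr=[[0,0,0],[0,0,0],[0,0,0],[0,0,0],[0,0,0]], hand=[0,0,0,0,0], squeeze=40)

```text
time: 0.57
position: [0.3576, -0.479, 0.2296]
ee_rot: [0.98, 0.198, -0.003, -0.0]
contact_force: [0.8, -0.3, -0.2]
width: 0.0928
```

Emit:
apply_moves(dp=[[0.028,-0.0285,0],[0.028,-0.0285,0],[0.028,-0.0285,0],[0.028,-0.0285,0],[0.028,-0.0285,0]], dr=[[0,0,0],[0,0,0],[0,0,0],[0,0,0],[0,0,0]], hand=[0,0,0,0,0])

```text
time: 0.98
position: [0.4321, -0.2843, 0.229]
ee_rot: [0.98, 0.197, -0.003, -0.0]
contact_force: [2.1, 0.6, -0.3]
width: 0.0931
```

Emit:
apply_moves(dp=[[0.027,-0.028,0],[0.027,-0.028,0],[0.027,-0.028,0],[0.027,-0.028,0],[0.027,-0.028,0]], dr=[[0,0,0],[0,0,0],[0,0,0],[0,0,0],[0,0,0]], hand=[0,0,0,0,0])

```text
time: 1.4
position: [0.5036, -0.0931, 0.2289]
ee_rot: [0.98, 0.197, -0.002, -0.0]
contact_force: [1.6, -0.1, -0.0]
width: 0.0931
```

Emit:
apply_moves(dp=[[0.02,-0.02,0],[0.015,-0.015,0],[0,0,0],[0,0,0],[0,0,0]], dr=[[0,0,0.09],[0,0,0.09],[0,0,0.1],[0,0,0.1],[0,0,0.1]], hand=[0,0,0,0,0])

```text
time: 1.82
position: [0.5276, -0.0331, 0.2283]
ee_rot: [0.999, -0.042, -0.002, -0.002]
contact_force: [1.0, 0.2, -0.6]
width: 0.093
```

Emit:
apply_moves(dp=[[0,0,0]], dr=[[0,0,0]], hand=[0])

```text
time: 1.9
position: [0.5275, -0.0325, 0.2281]
ee_rot: [0.999, -0.044, -0.002, -0.002]
contact_force: [0.4, -0.5, -0.3]
width: 0.0931
```

```bash
cat >> h.py <<'E'
def tool(s=None):
    s=s or monitor.sense();T=np.eye(4);T[:3,:3]=R.from_quat(s['ee_rot']).as_matrix();T[:3,3]=s['position'];return T
HE=np.array([[-0.0006,-0.9536,-0.3012,0.0834],[1,-0.0003,-0.0008,0.0002],[0.0007,-0.3012,0.9536,-0.1669],[0,0,0,1]])
def wcam(T):
    return dict(f=343.8982,cx=324.0299,cy=240.5666,T=np.linalg.inv(T@HE)[:3])
def shot(tag):
    T=tool();d=imaging.read_camera("wrist");cv2.imwrite(f"pics/{tag}.png",d["frame"]);np.save(f"pics/{tag}.npy",T);return T
def rel(T,p,yaw_deg):  # shift in tool axes to bring TCP to p, and turn about tool z to bring tool x to yaw
    psi=np.degrees(np.arctan2(T[1,0],T[0,0]));tilt=T[:3,2]
    t=R.from_matrix(T[:3,:3].T@np.array(R.from_euler('z',yaw_deg,degrees=True).as_matrix()@np.diag([1,-1,-1]))).as_rotvec()
    print("tcp",T[:3,3].round(4),"psi",psi.round(2),"dp",(T[:3,:3].T@(np.array(p)-T[:3,3])).round(4),"dr",t.round(4))
E
python3 - <<'E'
from h import *
T=shot("w1");rel(T,[.5307,-.0285,.2],-3.4);print(monitor.sense()['qpos'].round(2))
E
```

```text
tcp [ 0.5275 -0.0325  0.2281] psi -5.02 dp [ 0.0029 -0.0041  0.0281] dr [-0.003   0.0045 -0.0282]
[-0.06  0.35  0.02  2.04 -0.02  0.76 -1.68]
```

View pics/w1.png

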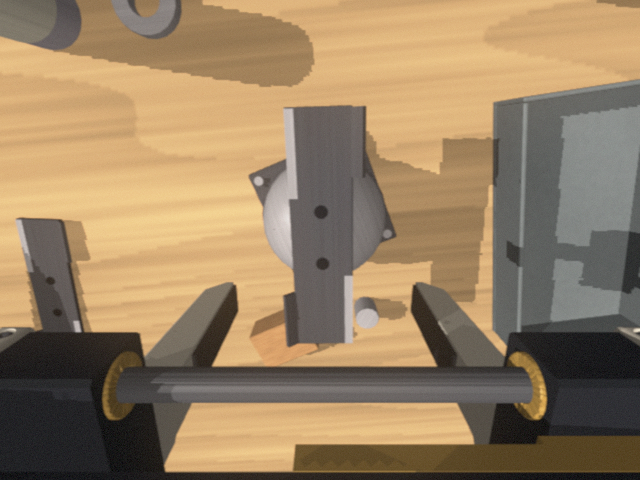

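The wrist view shows the blade holes at (320.5,212) and (322.5,264), with the crate to the right. I'll check these against the triangulated values.

Run:
```python
from h import *
T=np.load("pics/w1.npy");c=wcam(T)
f,n=onz(c,(320.5,212),.128),onz(c,(322.5,264),.128);m=(f+n)/2;print(f,n,m,np.linalg.norm(f-n),np.degrees(np.arctan2(*(f-n)[::-1])))
print("next holes",onz(c,(50.5,281),.006),onz(c,(57,312),.006))
# two-view height check scene+wrist
for a,b in [((284.5,246.5),(320.5,212)),((288.75,232.25),(322.5,264))]:
    x=cv2.triangulatePoints(P(S),P(c),np.array(a,float),np.array(b,float));print((x[:3]/x[3]).ravel())
for p in [(494,102),(494,333)]: print("crate rim",onz(c,p,.06))
rel(T,[*m,.135],np.degrees(np.arctan2(*(f-n)[::-1])))
```

```text
[ 0.55013607 -0.03133785] [ 0.50589914 -0.0289612 ] [ 0.52801761 -0.03014953] 0.04430072743043509 -3.0752887324659826
next holes [0.46432255 0.31356976] [0.42152689 0.31956244]
[ 0.54908787 -0.03077501  0.12424881]
[ 0.50227129 -0.02844962  0.11903845]
crate rim [ 0.6220792  -0.19438984]
crate rim [ 0.38008151 -0.20928963]
tcp [ 0.5275 -0.0325  0.2281] psi -5.02 dp [ 0.0007 -0.0021  0.0931] dr [-0.003   0.0045 -0.0339]
```

Emit:
apply_moves(dp=[[0.001,-0.0015,0.025],[0.001,-0.0015,0.025],[0,0,0.025],[0,0,0.015],[0,0,0]], dr=[[-0.003,0.0045,-0.033],[0,0,0],[0,0,0],[0,0,0],[0,0,0]], hand=[0,0,0,0,0])

```text
time: 2.37
position: [0.5315, -0.0301, 0.1368]
ee_rot: [1.0, -0.014, 0.003, -0.0]
contact_force: [-0.7, -0.6, 0.0]
width: 0.0928
```

Run:
```python
from h import *
rel(tool(),[.5295,-.0295,.121],-3.2)
c=wcam(np.load("pics/w1.npy"))
for p,z in [((494,102),0),((494,333),0),((525,100),.06)]: print(onz(c,p,z))
```

```text
tcp [ 0.5315 -0.0301  0.1368] psi -1.63 dp [-0.0021 -0.0006  0.0158] dr [-0.0007 -0.006   0.0274]
[ 0.62400879 -0.22198343]
[ 0.33861522 -0.2395551 ]
[ 0.62130699 -0.22207761]
```

Emit:
apply_moves(dp=[[-0.002,-0.0006,0.008],[0,0,0.0075],[0,0,0]], dr=[[-0.0007,-0.006,0.027],[0,0,0],[0,0,0]], hand=[0,0,0])

```text
time: 2.62
position: [0.5295, -0.0303, 0.1209]
ee_rot: [1.0, -0.027, -0.0, -0.0]
contact_force: [-0.5, 0.1, 0.5]
width: 0.0932
```

Run:
```python
from h import *
rel(tool(),[.5295,-.0295,.121],-3.2);print(monitor.sense()['contact_force'])
```

```text
tcp [ 0.5295 -0.0303  0.1209] psi -3.12 dp [-0.     -0.0008 -0.0001] dr [-0.0001  0.0006  0.0014]
[-0.46144526  0.11670518  0.49589713]
```

Emit:
apply_moves(dp=[[0,0,0],[0,0,0],[0,0,0],[0,0,0],[0,0,0]], dr=[[0,0,0],[0,0,0],[0,0,0],[0,0,0],[0,0,0]], hand=[100,100,130,140,160])

```text
time: 3.03
position: [0.5309, -0.0305, 0.1233]
ee_rot: [1.0, -0.027, 0.002, -0.0]
contact_force: [-0.4, -0.2, -0.0]
width: 0.0643
```

Emit:
apply_moves(dp=[[0,0,0],[0,0,0],[0,0,0],[0,0,0],[0,0,0]], dr=[[0,0,0],[0,0,0],[0,0,0],[0,0,0],[0,0,0]], hand=[255,255,255,255,255])

```text
time: 3.45
position: [0.5313, -0.0305, 0.124]
ee_rot: [1.0, -0.027, 0.002, -0.0]
contact_force: [0.7, -0.3, -0.3]
width: 0.0491
```

Emit:
apply_moves(dp=[[0,0,-0.003],[0,0,-0.005],[0,0,-0.01],[0,0,-0.015],[0,0,0]], dr=[[0,0,0],[0,0,0],[0,0,0],[0,0,0],[0,0,0]], hand=[255,255,255,255,255])

```text
time: 3.87
position: [0.5292, -0.0305, 0.1581]
ee_rot: [1.0, -0.026, -0.0, -0.0]
contact_force: [0.8, -0.1, -4.0]
width: 0.0492
```

Run:
```python
from h import *
T=shot("w2");rel(T,[.487,-.306,.2],3.5)
a=cv2.imread("pics/w2.png")
b=imaging.read_camera("side")["frame"]
o=np.hstack([cv2.resize(a,(400,300)),cv2.resize(b[120:300,230:470],(400,300))]);cv2.imwrite("pics/c2.png",o)
```

```text
tcp [ 0.5292 -0.0305  0.1581] psi -3.03 dp [-0.0276  0.2774 -0.0419] dr [-0.      0.0005 -0.114 ]
```

View pics/c2.png

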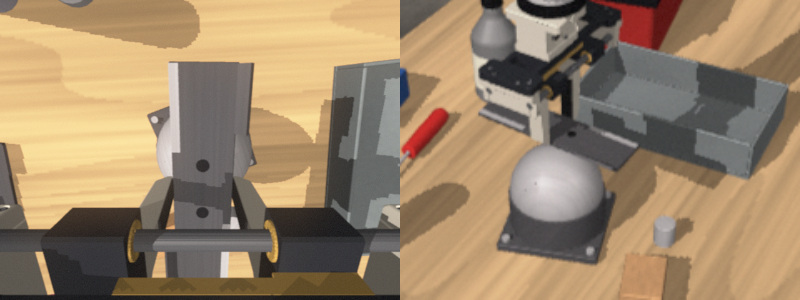

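The blade is held level and clear of the dome in both views. I'll carry it to above the crate.

Emit:
apply_moves(dp=[[-0.004,0.035,-0.005],[-0.004,0.035,-0.005],[-0.004,0.035,0],[-0.004,0.035,0],[-0.004,0.035,0]], dr=[[0,0,-0.02],[0,0,-0.02],[0,0,-0.02],[0,0,-0.02],[0,0,-0.02]], hand=[255,255,255,255,255])

```text
time: 4.38
position: [0.5079, -0.1995, 0.1638]
ee_rot: [0.999, 0.035, -0.002, -0.003]
contact_force: [0.7, 0.5, -4.6]
width: 0.0489
```

Emit:
apply_moves(dp=[[-0.004,0.035,0],[-0.004,0.035,0],[0,0.02,0],[0,0,0],[0,0,0]], dr=[[0,0,0],[0,0,0],[0,0,0],[0,0,0],[0,0,0]], hand=[255,255,255,255,255])

```text
time: 4.8
position: [0.5009, -0.3038, 0.1597]
ee_rot: [1.0, 0.03, -0.004, -0.002]
contact_force: [-0.6, 1.2, -3.7]
width: 0.049
```

Run:
```python
from h import *
T=shot("w3");rel(T,[.487,-.306,.12],3.5)
d=imaging.read_camera("scene")["frame"];cv2.imwrite("pics/s3.png",d)
a=cv2.imread("pics/w3.png")
cv2.imwrite("pics/c3.png",np.hstack([cv2.resize(a,(400,300)),cv2.resize(d[165:315,110:310],(400,300),interpolation=cv2.INTER_CUBIC)]))
```

```text
tcp [ 0.5009 -0.3038  0.1597] psi 3.48 dp [-0.0136  0.0015  0.0398] dr [-0.0037  0.0079 -0.0004]
```

View pics/c3.png

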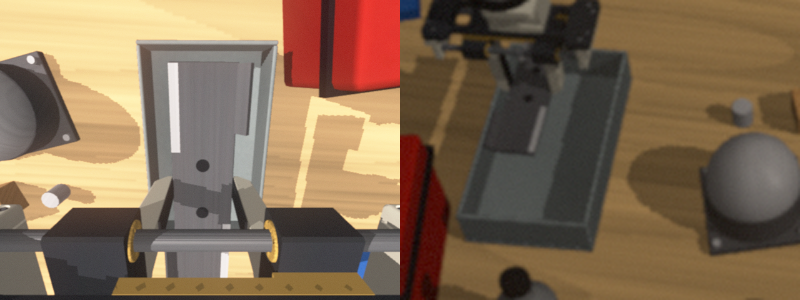

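The wrist view shows the held blade above the crate, with the far outer rim corners at about (219,66) and (445,66).

Run:
```python
from h import *
T=np.load("pics/w3.npy");c=wcam(T)
a,b=onz(c,(219,66),.06),onz(c,(445,66),.06);print(a,b,np.linalg.norm(a-b),(a+b)/2)
u=np.array([(b-a)[1],-(b-a)[0]]);u/=np.linalg.norm(u);u*=-np.sign(u[0])*-1
print("yaw",np.degrees(np.arctan2(u[1],u[0])),"centre",(a+b)/2-.14*u)
```

```text
[ 0.62275414 -0.22253507] [ 0.63210881 -0.37997283] 0.15771543799627688 [ 0.62743148 -0.30125395]
yaw 3.400413155228938 centre [ 0.48767796 -0.30955785]
```

Emit:
apply_moves(dp=[[-0.007,0.002,0.005],[-0.006,0.002,0.01],[0,0,0.03],[0,0,0.03],[0,0,0.03]], dr=[[-0.003,0.008,0],[0,0,0],[0,0,0],[0,0,0],[0,0,0]], hand=[255,255,255,255,255])

```text
time: 5.32
position: [0.4948, -0.3006, 0.0581]
ee_rot: [0.999, 0.037, 0.006, 0.001]
contact_force: [0.6, -0.4, -3.4]
width: 0.0491
```

Emit:
apply_moves(dp=[[0,0,0.02],[0,0,0.01],[0,0,0]], dr=[[0,0,0],[0,0,0],[0,0,0]], hand=[255,255,255])

```text
time: 5.57
position: [0.4944, -0.2934, 0.0219]
ee_rot: [0.999, 0.04, 0.003, -0.002]
contact_force: [-0.0, 0.1, -3.3]
width: 0.049
```

Run:
```python
from h import *
rel(tool(),[.4875,-.308,.007],3.4)
```

```text
tcp [ 0.4944 -0.2934  0.0219] psi 4.64 dp [-0.0082  0.0141  0.0148] dr [-0.004  -0.007   0.0216]
```

Emit:
apply_moves(dp=[[-0.004,0.007,0],[-0.004,0.006,0],[0,0,0.003],[0,0,0.003],[0,0,0.003]], dr=[[-0.004,-0.007,0.02],[0,0,0],[0,0,0],[0,0,0],[0,0,0]], hand=[255,255,255,255,255])

```text
time: 5.98
position: [0.4895, -0.3076, 0.0167]
ee_rot: [1.0, 0.031, 0.002, 0.001]
contact_force: [-0.4, 0.5, -4.2]
width: 0.0492
```

Run:
```python
from h import *
rel(tool(),[.4875,-.308,.007],3.4)
```

```text
tcp [ 0.4895 -0.3076  0.0167] psi 3.51 dp [-0.0021  0.0002  0.0097] dr [ 0.0029 -0.0041  0.002 ]
```

Emit:
apply_moves(dp=[[0,0,0.004],[0,0,0.003],[0,0,0.002],[0,0,0.002],[0,0,0.001]], dr=[[0.003,-0.004,0],[0,0,0],[0,0,0],[0,0,0],[0,0,0]], hand=[255,255,255,255,255])

```text
time: 6.4
position: [0.4903, -0.3085, 0.0067]
ee_rot: [1.0, 0.03, 0.001, 0.0]
contact_force: [-3.7, 0.6, 12.1]
width: 0.0494
```

Emit:
apply_moves(dp=[[0,0,0.002],[0,0,0.001]], dr=[[0,0,0],[0,0,0]], hand=[255,255])

```text
time: 6.57
position: [0.4903, -0.3084, 0.0065]
ee_rot: [1.0, 0.03, 0.002, 0.001]
contact_force: [-2.8, 0.5, 5.4]
width: 0.0494
```

The blade is touching the crate floor. I'll open partly and rise.

Emit:
apply_moves(dp=[[0,0,0],[0,0,0],[0,0,0],[0,0,0],[0,0,-0.002]], dr=[[0,0,0],[0,0,0],[0,0,0],[0,0,0],[0,0,0]], hand=[60,60,60,60,60])

```text
time: 6.98
position: [0.4915, -0.3088, 0.0094]
ee_rot: [1.0, 0.03, 0.003, 0.001]
contact_force: [-1.1, -0.2, 0.5]
width: 0.0709
```

Emit:
apply_moves(dp=[[0,0,-0.01],[0,0,-0.02],[0,0,-0.03],[0,0,-0.04],[0,0,-0.04]], dr=[[0,0,0],[0,0,0],[0,0,0],[0,0,0],[0,0,0]], hand=[60,60,60,60,60])

```text
time: 7.4
position: [0.4871, -0.306, 0.1482]
ee_rot: [1.0, 0.03, -0.004, -0.003]
contact_force: [0.3, -1.0, -0.5]
width: 0.071
```

Emit:
apply_moves(dp=[[0,0,-0.03],[0,0,-0.02],[0,0,0]], dr=[[0,0,0],[0,0,0],[0,0,0]], hand=[0,0,0])

```text
time: 7.65
position: [0.4894, -0.3076, 0.2108]
ee_rot: [1.0, 0.03, 0.001, 0.0]
contact_force: [0.5, -0.3, -0.9]
width: 0.0867
```

Run:
```python
from h import *
T=shot("w4");rel(T,[.5295,-.0295,.22],-3.2)
```

```text
tcp [ 0.4894 -0.3076  0.2108] psi 3.43 dp [ 0.0567 -0.2752 -0.0092] dr [ 0.0006 -0.0028  0.1157]
```

View pics/w4.png

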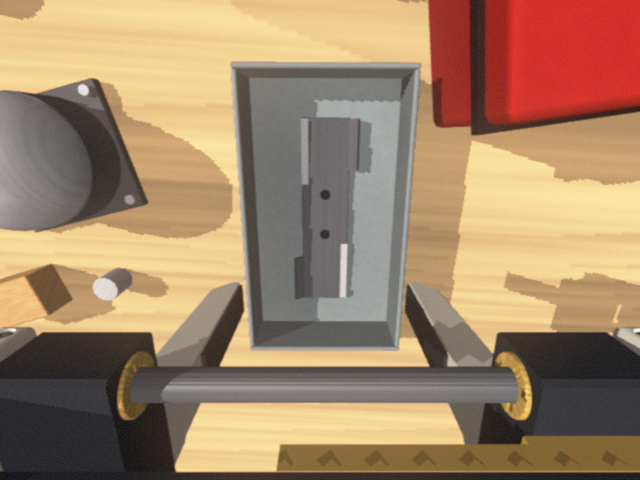

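The checked blade lies flat in the middle of the crate (holes at (325,195) and (325,234)). Next I'll go over the dome and look at the bare stand on the way.

Emit:
apply_moves(dp=[[0.008,-0.036,0],[0.008,-0.036,0],[0.008,-0.036,0],[0.008,-0.036,0],[0.008,-0.036,0]], dr=[[0,0,0.02],[0,0,0.02],[0,0,0.02],[0,0,0.02],[0,0,0.02]], hand=[0,0,0,0,0])

```text
time: 8.12
position: [0.522, -0.131, 0.2063]
ee_rot: [1.0, -0.031, -0.001, 0.002]
contact_force: [-0.1, 0.8, 0.4]
width: 0.0931
```

Emit:
apply_moves(dp=[[0.008,-0.036,0],[0.008,-0.036,0],[0,-0.02,0],[0,0,0],[0,0,0]], dr=[[0,0,0.02],[0,0,0],[0,0,0],[0,0,0],[0,0,0]], hand=[0,0,0,0,0])

```text
time: 8.53
position: [0.5431, -0.0259, 0.2003]
ee_rot: [0.999, -0.036, -0.006, 0.001]
contact_force: [-0.0, -0.8, -0.0]
width: 0.0927
```

Run:
```python
from h import *
T=shot("w5");rel(T,[.445,.317,.15],-5.7);print(monitor.sense()['joint_velocities'].round(3))
a=cv2.imread("pics/w5.png")
d=imaging.read_camera("scene")["frame"];e=imaging.read_camera("side")["frame"];cv2.imwrite("pics/s5.png",d);cv2.imwrite("pics/d5.png",e)
r=lambda i:cv2.resize(i,(400,300),interpolation=cv2.INTER_CUBIC)
cv2.imwrite("pics/c5.png",np.vstack([np.hstack([r(a),r(d[210:300,230:350])]),np.hstack([r(a[100:340,160:480]),r(e[180:285,260:400])])]))
```

```text
tcp [ 0.5431 -0.0259  0.2003] psi -4.14 dp [-0.122 -0.335  0.051] dr [0.002  0.0112 0.0273]
[ 0.03  -0.006  0.016 -0.     0.003  0.004  0.008]
```

View pics/c5.png

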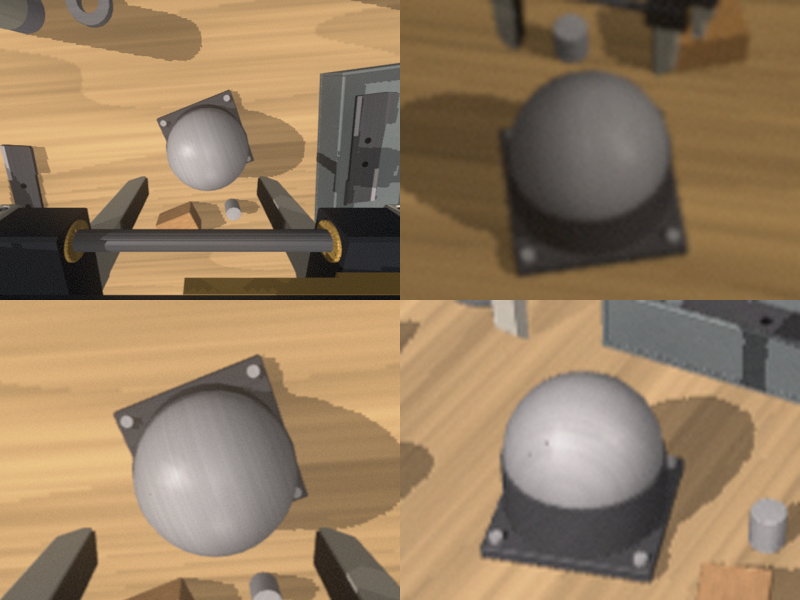

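The sphere outline is centred at about wrist (332,237.6), scene (287,255.3) and side (324.0,233.5). I'll compute its centre from these.

Run:
```python
from h import *
c=wcam(np.load("pics/w5.npy"))
print(onz(c,(332,237.6),.062),onz(S,(287,255.3),.062),onz(D,(324.0,233.5),.062),tri((287,255.3),(324.0,233.5)))
# foot corners
for p,z in [((160+115*.8,100+112*.8),.012),((160+262*.8,100+55*.8),.012)]: print("wrist foot",onz(c,p,z))
f=lambda p:onz(S,(230+(p[0]-400)*.3,210+p[1]*.3),.012)
print("scene foot",f((519,274)),f((687,250)))
g=lambda p:onz(D,(260+(p[0]-400)*.35,180+(p[1]-300)*.35),.012)
print("side foot",g((482,548)),g((652,572)),g((684,460)))
```

```text
[ 0.53084257 -0.03264493] [ 0.5317215 -0.0293785] [ 0.53101904 -0.02952624] [ 0.53129968 -0.02961305  0.06162687]
wrist foot [0.57285548 0.04629307]
wrist foot [ 0.60943757 -0.07636781]
scene foot [ 0.61477507 -0.07005126] [0.57621018 0.05035343]
side foot [0.57166773 0.05036419] [0.45007207 0.01036543] [ 0.48792459 -0.10971172]
```

The dome centre is about (0.531,-0.030), and the cameras agree to 1–3 mm. Now to the next blade.

Emit:
apply_moves(dp=[[-0.013,-0.036,0],[-0.013,-0.036,0],[-0.013,-0.036,0],[-0.013,-0.036,0],[-0.013,-0.036,0]], dr=[[0.002,0.011,0.027],[0,0,0],[0,0,0],[0,0,0],[0,0,0]], hand=[0,0,0,0,0])

```text
time: 9.1
position: [0.4996, 0.1431, 0.1996]
ee_rot: [0.998, -0.069, 0.001, 0.004]
contact_force: [0.5, -0.1, 0.3]
width: 0.0929
```

Emit:
apply_moves(dp=[[-0.013,-0.036,0],[-0.013,-0.036,0],[-0.013,-0.036,0],[0,-0.02,0],[0,0,0]], dr=[[0,0,0],[0,0,0],[0,0,0],[0,0,0],[0,0,0]], hand=[0,0,0,0,0])

```text
time: 9.52
position: [0.4783, 0.2799, 0.1987]
ee_rot: [0.997, -0.072, 0.002, 0.003]
contact_force: [0.9, 0.7, 0.3]
width: 0.0929
```

Emit:
apply_moves(dp=[[0,0,0],[0,0,0]], dr=[[0,0,0],[0,0,0]], hand=[0,0])

```text
time: 9.68
position: [0.4791, 0.2776, 0.1983]
ee_rot: [0.997, -0.073, 0.002, 0.004]
contact_force: [0.4, -0.5, -0.2]
width: 0.0933
```

Run:
```python
from h import *
T=shot("w6");rel(T,[.445,.3165,.12],-5.7);print(monitor.sense()['qpos'].round(2))
```

```text
tcp [0.4791 0.2776 0.1983] psi -8.4 dp [-0.0397 -0.0341  0.0779] dr [ 0.0073 -0.0043 -0.0471]
[-0.62  0.42 -0.02  2.01  0.03  0.71 -2.37]
```

View pics/w6.png

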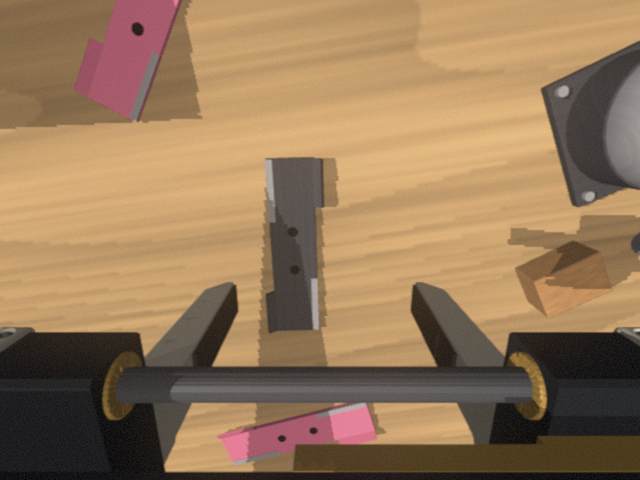

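The next blade's holes are at (292.5,232) and (294.5,269.5). The pink decoys are well clear.

Run:
```python
from h import *
T=np.load("pics/w6.npy");c=wcam(T)
f,n=onz(c,(292.5,232),.006),onz(c,(294.5,269.5),.006);print(f,n,(f+n)/2,np.linalg.norm(f-n),np.degrees(np.arctan2(*(f-n)[::-1])))
print(onz(c,(345,403),0))
```

```text
[0.46476534 0.31297889] [0.42128968 0.31835745] [0.44302751 0.31566817] 0.04380709497912616 -7.0524723076908975
[0.22442717 0.28627646]
```

Emit:
apply_moves(dp=[[-0.02,-0.017,0],[-0.019,-0.017,0],[0,0,0.03],[0,0,0.03],[0,0,0]], dr=[[0.007,-0.004,-0.047],[0,0,0],[0,0,0],[0,0,0],[0,0,0]], hand=[0,0,0,0,0])

```text
time: 10.15
position: [0.4495, 0.3062, 0.1389]
ee_rot: [0.998, -0.058, 0.003, 0.0]
contact_force: [-0.3, 0.4, -0.1]
width: 0.093
```

Run:
```python
from h import *
rel(tool(),[.445,.3165,.02],-5.9)
```

```text
tcp [0.4495 0.3062 0.1389] psi -6.64 dp [-0.0063 -0.0097  0.1188] dr [-0.0001 -0.0054 -0.0129]
```

Emit:
apply_moves(dp=[[-0.006,-0.01,0.01],[0,0,0.03],[0,0,0.03],[0,0,0.03],[0,0,0]], dr=[[0,-0.005,-0.012],[0,0,0],[0,0,0],[0,0,0],[0,0,0]], hand=[0,0,0,0,0])

```text
time: 10.57
position: [0.4498, 0.3152, 0.0399]
ee_rot: [0.998, -0.056, 0.003, -0.002]
contact_force: [-0.4, 0.2, 1.3]
width: 0.093
```

Run:
```python
from h import *
rel(tool(),[.445,.3163,.002],-6)
```

```text
tcp [0.4498 0.3152 0.0399] psi -6.39 dp [-0.0051 -0.0004  0.0379] dr [-0.0038 -0.0052 -0.0068]
```

Emit:
apply_moves(dp=[[-0.005,0,0.005],[0,0,0.01],[0,0,0.01],[0,0,0.005],[0,0,0]], dr=[[-0.004,-0.005,-0.007],[0,0,0],[0,0,0],[0,0,0],[0,0,0]], hand=[0,0,0,0,0])

```text
time: 10.98
position: [0.4472, 0.3167, 0.0123]
ee_rot: [0.999, -0.053, 0.002, -0.001]
contact_force: [0.1, -0.2, -0.3]
width: 0.0931
```

Run:
```python
from h import *
rel(tool(),[.445,.3163,.002],-6)
```

```text
tcp [0.4472 0.3167 0.0123] psi -6.05 dp [-0.0022  0.0007  0.0103] dr [-0.0026 -0.0031 -0.0009]
```

Emit:
apply_moves(dp=[[-0.002,0,0.004],[0,0,0.004],[0,0,0.002],[0,0,0.0005],[0,0,0.0005]], dr=[[-0.0026,-0.003,0],[0,0,0],[0,0,0],[0,0,0],[0,0,0]], hand=[60,80,100,100,100])

```text
time: 11.4
position: [0.446, 0.3177, 0.0021]
ee_rot: [0.999, -0.053, 0.001, -0.001]
contact_force: [0.6, 0.9, -0.9]
width: 0.0643
```

Run:
```python
from h import *
rel(tool(),[.445,.3163,.002],-6)
```

```text
tcp [0.446  0.3177 0.0021] psi -6.06 dp [-0.0008  0.0015  0.0001] dr [-0.0019 -0.0019 -0.001 ]
```

Emit:
apply_moves(dp=[[-0.0008,0.0015,0],[0,0,0.0003],[0,0,0.0003],[0,0,0.0003],[0,0,0.0003]], dr=[[-0.002,-0.002,0],[0,0,0],[0,0,0],[0,0,0],[0,0,0]], hand=[120,140,160,255,255])

```text
time: 11.82
position: [0.4449, 0.316, 0.0018]
ee_rot: [0.999, -0.053, -0.0, 0.0]
contact_force: [-0.5, -1.2, 5.2]
width: 0.0492
```

Emit:
apply_moves(dp=[[0,0,0],[0,0,0],[0,0,0]], dr=[[0,0,0],[0,0,0],[0,0,0]], hand=[255,255,255])

```text
time: 12.07
position: [0.4449, 0.316, 0.0019]
ee_rot: [0.999, -0.053, 0.0, 0.0]
contact_force: [-1.0, -0.0, 1.8]
width: 0.049
```

Run:
```python
from h import *
rel(tool(),[.445,.3163,.002],-6)
```

```text
tcp [0.4449 0.316  0.0019] psi -6.09 dp [ 0.     -0.0003 -0.0001] dr [ 0.0001 -0.0001 -0.0015]
```

Emit:
apply_moves(dp=[[0,0,-0.005],[0,0,-0.015],[0,0,-0.03],[0,0,-0.04],[0,0,-0.04]], dr=[[0,0,0],[0,0,0],[0,0,0],[0,0,0],[0,0,0]], hand=[255,255,255,255,255])

```text
time: 12.48
position: [0.4403, 0.3128, 0.1274]
ee_rot: [0.999, -0.052, -0.007, 0.006]
contact_force: [0.6, 0.4, -5.4]
width: 0.049
```

Emit:
apply_moves(dp=[[0,0,-0.03],[0,0,-0.02],[0,0,0],[0,0,0]], dr=[[0,0,0],[0,0,0],[0,0,0],[0,0,0]], hand=[255,255,255,255])

```text
time: 12.82
position: [0.4422, 0.314, 0.1872]
ee_rot: [0.999, -0.053, -0.004, 0.003]
contact_force: [-1.1, 0.3, -4.8]
width: 0.0491
```

Run:
```python
from h import *
T=shot("w7");rel(T,[.531,-.03,.18],-4)
a=cv2.imread("pics/w7.png");b=cv2.imread("pics/w2.png")
r=lambda i:cv2.resize(i[220:400,260:400],(400,514),interpolation=cv2.INTER_CUBIC)
cv2.imwrite("pics/c7.png",np.hstack([r(b),r(a)]))
```

```text
tcp [0.4422 0.314  0.1872] psi -6.02 dp [0.1245 0.3327 0.0087] dr [ 0.0069  0.0069 -0.0353]
```

View pics/c7.png

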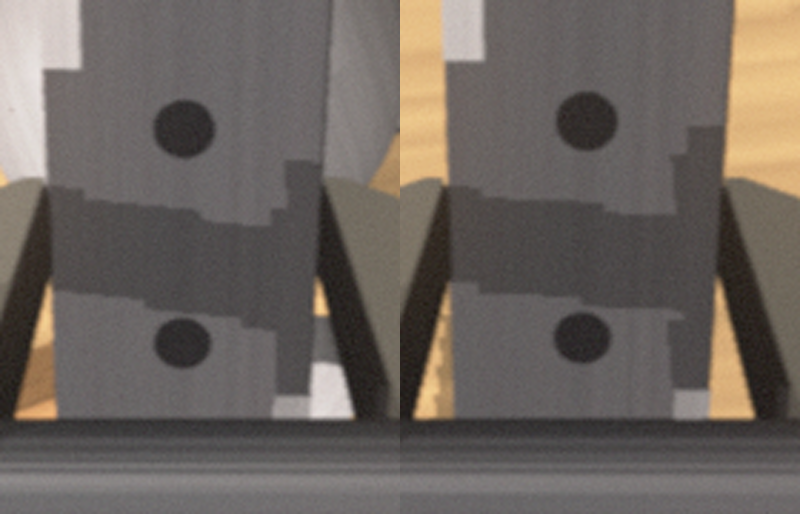

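The holes sit almost the same in the grip for both blades, so the next blade is held about 1.3 mm further forward. I'll work out the centres in the tool frame.

Run:
```python
from h import *
def intool(p,zt):
    r=HE[:3,:3]@np.array([(p[0]-324.03)/343.9,(p[1]-240.57)/343.9,1]);o=HE[:3,3];return o+r*(zt-o[2])/r[2]
for n,a,b in [("chk",(324.75,265.15),(323.7,340.05)),("nxt",(325.1,262.35),(323.7,338.3))]:
    A,B=intool(a,-.004),intool(b,-.004);print(n,((A+B)/2).round(4),np.linalg.norm(A-B).round(4),np.degrees(np.arctan2(*(A-B)[1::-1])).round(2))
```

```text
chk [-0.0031  0.0001 -0.004 ] 0.0439 0.74
nxt [-0.0018  0.0002 -0.004 ] 0.0444 0.96
```

Emit:
apply_moves(dp=[[0.013,0.036,0],[0.013,0.036,0],[0.013,0.036,0],[0.013,0.036,0],[0.013,0.036,0]], dr=[[0.007,0.007,0],[0,0,0],[0,0,0],[0,0,0],[0,0,0]], hand=[255,255,255,255,255])

```text
time: 13.28
position: [0.4841, 0.1321, 0.1778]
ee_rot: [0.999, -0.043, -0.005, 0.0]
contact_force: [0.7, -0.7, -4.7]
width: 0.0492
```

Emit:
apply_moves(dp=[[0.013,0.036,0],[0.013,0.036,0],[0.013,0.036,0],[0,0.02,0],[0,0,0]], dr=[[0,0,0],[0,0,0],[0,0,0],[0,0,0],[0,0,0]], hand=[255,255,255,255,255])

```text
time: 13.7
position: [0.5081, -0.0148, 0.1671]
ee_rot: [0.999, -0.047, -0.013, 0.003]
contact_force: [0.6, -0.1, -4.2]
width: 0.049
```

Emit:
apply_moves(dp=[[0,0,0],[0,0,0]], dr=[[0,0,0],[0,0,0]], hand=[255,255])

```text
time: 13.87
position: [0.5062, -0.0165, 0.1637]
ee_rot: [0.999, -0.049, -0.016, 0.004]
contact_force: [0.3, 1.3, -5.1]
width: 0.0492
```

Run:
```python
from h import *
rel(tool(),[.5305,-.03,.15],-5)
```

```text
tcp [ 0.5062 -0.0165  0.1637] psi -5.61 dp [0.0259 0.0109 0.013 ] dr [ 0.009   0.0324 -0.0105]
```

Emit:
apply_moves(dp=[[0.013,0.006,0],[0.012,0.005,0],[0,0,0],[0,0,0]], dr=[[0.009,0.032,0],[0,0,0],[0,0,0],[0,0,0]], hand=[255,255,255,255])

```text
time: 14.2
position: [0.5293, -0.0251, 0.1602]
ee_rot: [0.999, -0.045, -0.003, -0.001]
contact_force: [-1.3, -0.2, -4.7]
width: 0.0492
```

Run:
```python
from h import *
rel(tool(),[.531,-.03,.125],-5)
```

```text
tcp [ 0.5293 -0.0251  0.1602] psi -5.19 dp [0.0023 0.0048 0.0351] dr [-0.0009  0.0068 -0.0033]
```

Emit:
apply_moves(dp=[[0.002,0.005,0.005],[0,0,0.008],[0,0,0.008],[0,0,0],[0,0,0]], dr=[[0,0.007,0],[0,0,0],[0,0,0],[0,0,0],[0,0,0]], hand=[255,255,255,255,255])

```text
time: 14.62
position: [0.5301, -0.0275, 0.1361]
ee_rot: [0.999, -0.043, -0.001, -0.001]
contact_force: [0.1, -0.3, -4.4]
width: 0.0493
```

Run:
```python
from h import *
rel(tool(),[.531,-.03,.125],-5)
```

```text
tcp [ 0.5301 -0.0275  0.1361] psi -4.94 dp [0.0012 0.0024 0.0111] dr [-0.0014  0.0021  0.0011]
```

Emit:
apply_moves(dp=[[0.001,0.003,0],[0,0.0005,0.003],[0,0,0.003],[0,0,0.002],[0,0,0]], dr=[[-0.001,0.002,0],[0,0,0],[0,0,0],[0,0,0],[0,0,0]], hand=[255,255,255,255,255])

```text
time: 15.03
position: [0.5306, -0.0314, 0.1274]
ee_rot: [0.999, -0.043, -0.0, -0.0]
contact_force: [-0.5, 0.2, -3.2]
width: 0.0492
```

Run:
```python
from h import *
rel(tool(),[.531,-.03,.124],-5)
e=imaging.read_camera("side")["frame"];d=imaging.read_camera("scene")["frame"]
r=lambda i:cv2.resize(i,(400,300),interpolation=cv2.INTER_CUBIC)
cv2.imwrite("pics/c8.png",np.hstack([r(d[205:295,230:350]),r(e[170:275,260:400])]))
```

```text
tcp [ 0.5306 -0.0314  0.1274] psi -4.94 dp [ 0.0003 -0.0014  0.0034] dr [-0.0003  0.0002  0.0011]
```

Emit:
apply_moves(dp=[[0.0003,-0.001,0.001],[0,0,0.001],[0,0,0.001],[0,0,0.001],[0,0,0]], dr=[[0,0,0],[0,0,0],[0,0,0],[0,0,0],[0,0,0]], hand=[255,255,255,255,255])

```text
time: 15.55
position: [0.5316, -0.0301, 0.1239]
ee_rot: [0.999, -0.043, 0.001, -0.0]
contact_force: [0.8, 0.1, -5.5]
width: 0.0489
```

Run:
```python
from h import *
rel(tool(),[.531,-.0303,.124],-5);s=monitor.sense();print(s['contact_force'],s['moment'])
```

```text
tcp [ 0.5316 -0.0301  0.1239] psi -4.93 dp [-0.0006  0.0002 -0.0001] dr [-0.0005 -0.0013  0.0013]
[ 0.75192178  0.07200018 -5.54819995] [0.01293027 0.0266622  0.00585323]
```

No contact yet. I'll keep lowering slowly and nudge x by -0.5 mm.

Emit:
apply_moves(dp=[[-0.0006,0,0.0005],[0,0,0.0005],[0,0,0.0005]], dr=[[0,-0.001,0],[0,0,0],[0,0,0]], hand=[255,255,255])

```text
time: 15.8
position: [0.5317, -0.0301, 0.1236]
ee_rot: [0.999, -0.043, 0.001, -0.0]
contact_force: [-2.5, 0.7, 5.4]
width: 0.0492
```

Run:
```python
from h import *
rel(tool(),[.531,-.0303,.124],-5);s=monitor.sense();print(s['contact_force'],s['moment'])
```

```text
tcp [ 0.5317 -0.0301  0.1236] psi -4.94 dp [-0.0007  0.0002 -0.0004] dr [-0.0006 -0.002   0.0011]
[-2.46921366  0.68199238  5.35261144] [0.09699181 0.53671394 0.00265207]
```

Contact is at TCP z = 0.1236. I'll ease the grip and then open.

Emit:
apply_moves(dp=[[0,0,0],[0,0,0],[0,0,0]], dr=[[0,0,0],[0,0,0],[0,0,0]], hand=[255,255,255], squeeze=4)

```text
time: 16.05
position: [0.5315, -0.0301, 0.1237]
ee_rot: [0.999, -0.043, 0.001, -0.0]
contact_force: [0.8, -0.4, -4.6]
width: 0.0503
```

Emit:
apply_moves(dp=[[0,0,0],[0,0,0],[0,0,0],[0,0,0],[0,0,0]], dr=[[0,0,0],[0,0,0],[0,0,0],[0,0,0],[0,0,0]], hand=[100,80,60,40,20])

```text
time: 16.47
position: [0.5326, -0.0301, 0.1243]
ee_rot: [0.999, -0.043, 0.002, -0.0]
contact_force: [-0.5, -0.1, -0.0]
width: 0.0785
```

Run:
```python
from h import *
rel(tool(),[.531,-.0303,.124],-5)
e=imaging.read_camera("side")["frame"];d=imaging.read_camera("scene")["frame"]
r=lambda i:cv2.resize(i,(400,300),interpolation=cv2.INTER_CUBIC)
cv2.imwrite("pics/c9.png",np.hstack([r(d[205:295,230:350]),r(e[170:275,260:400])]))
```

```text
tcp [ 0.5326 -0.0301  0.1243] psi -4.94 dp [-0.0015  0.0004  0.0003] dr [-0.0009 -0.004   0.0011]
```

View pics/c9.png

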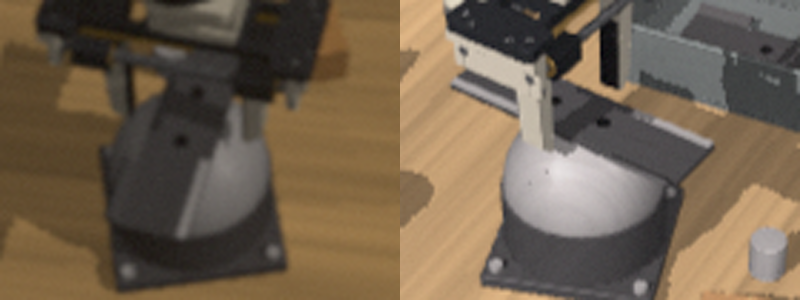

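The blade rests on the dome with both fingers clear. I'll rise straight up.

Emit:
apply_moves(dp=[[0,0,0],[0,0,-0.003],[0,0,-0.006],[0,0,-0.012],[0,0,-0.02]], dr=[[0,0,0],[0,0,0],[0,0,0],[0,0,0],[0,0,0]], hand=[0,0,0,0,0])

```text
time: 16.98
position: [0.5304, -0.03, 0.1642]
ee_rot: [0.999, -0.043, -0.001, -0.0]
contact_force: [-0.3, -0.8, 0.3]
width: 0.0926
```

Emit:
apply_moves(dp=[[0,0,-0.03],[0,0,-0.03],[0,0,-0.03],[0,0,-0.02],[0,0,0]], dr=[[0,0,0],[0,0,0],[0,0,0],[0,0,0],[0,0,0]], hand=[0,0,0,0,0])

```text
time: 17.4
position: [0.5305, -0.0301, 0.2845]
ee_rot: [0.999, -0.043, 0.0, -0.0]
contact_force: [0.2, -0.5, -0.3]
width: 0.0932
```

Emit:
apply_moves(dp=[[-0.01,0.03,0],[-0.01,0.03,0],[-0.01,0.03,0],[-0.01,0.03,0],[-0.01,0.03,0]], dr=[[0,0,0],[0,0,0],[0,0,0],[0,0,0],[0,0,0]], hand=[0,0,0,0,0])

```text
time: 17.82
position: [0.4693, -0.1725, 0.2861]
ee_rot: [0.999, -0.036, 0.004, -0.002]
contact_force: [0.4, -0.3, 0.1]
width: 0.0931
```

Emit:
apply_moves(dp=[[-0.01,0.03,0],[-0.01,0.03,0],[0,0,0],[0,0,0],[0,0,0]], dr=[[0,0,0],[0,0,0],[0,0,0],[0,0,0],[0,0,0]], hand=[0,0,0,0,0])

```text
time: 18.23
position: [0.4381, -0.2397, 0.2848]
ee_rot: [0.999, -0.041, 0.003, -0.001]
contact_force: [0.0, -0.3, 0.3]
width: 0.0931
```

Run:
```python
from h import *
F=[(imaging.read_camera("scene")["frame"],imaging.read_camera("side")["frame"]) for _ in range(8)]
box=lambda i,b:i[b[1]:b[3],b[0]:b[2]].astype(int)
for k in range(1,8): print(k,[np.abs(box(F[k][j],b)-box(F[0][j],b)).mean().round(2) for j,b in ((0,(250,200,330,300)),(1,(260,170,400,280)))])
d,e=F[-1];cv2.imwrite("pics/s9.png",d);cv2.imwrite("pics/d9.png",e)
r=lambda i:cv2.resize(i,(400,300),interpolation=cv2.INTER_CUBIC)
o=np.vstack([np.hstack([r(d[195:270,240:340]),r(e[175:257,270:380])]),np.hstack([r(d),r(e)])])
cv2.imwrite("pics/c10.png",np.clip(o*1.4,0,255).astype(np.uint8))
print(monitor.sense()['time'])
```

```text
1 [np.float64(1.42), np.float64(1.45)]
2 [np.float64(1.43), np.float64(1.45)]
3 [np.float64(1.45), np.float64(1.45)]
4 [np.float64(1.42), np.float64(1.44)]
5 [np.float64(1.42), np.float64(1.45)]
6 [np.float64(1.41), np.float64(1.44)]
7 [np.float64(1.42), np.float64(1.44)]
19.0333
```

View pics/c10.png

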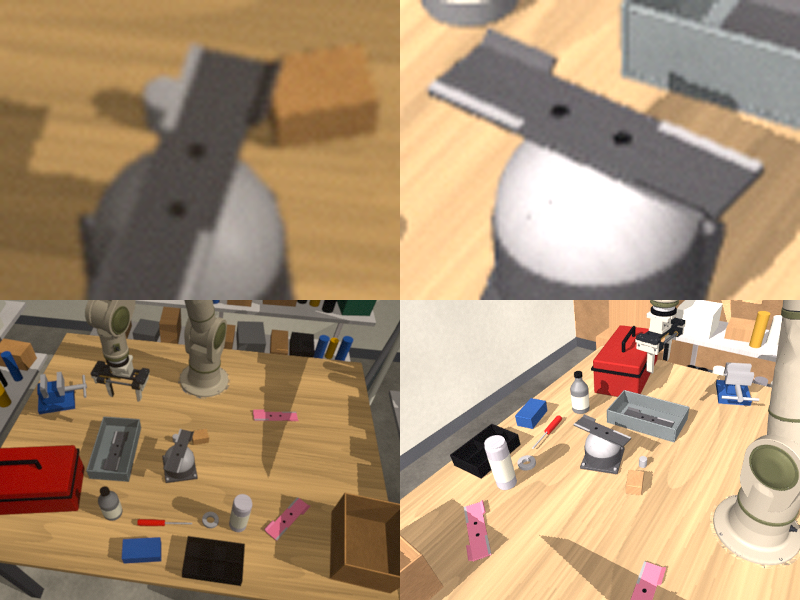

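Run:
```python
from h import *
# holes, and ends of the fin tops (light fins) seen in both views
f=tri((284.5,247.25),(314,205.06));n=tri((289.25,232.5),(331.05,212.7));print(f,n,(f+n)/2)
s=lambda p:(240+p[0]/4,195+p[1]/4)
d=lambda p:(270+(p[0]-400)*.275,175+p[1]*82/300)
a=tri(s((196,46)),d((760,165)));b=tri(s((278,62)),d((711,215)));print("near end corners (fin tops differ)",a,b)
A=cv2.imread("pics/d9.png");B=cv2.imread("pics/side0.png")
g=lambda i:cv2.resize(i[180:250,265:385],(800,467),interpolation=cv2.INTER_CUBIC)
cv2.imwrite("pics/c11.png",np.hstack([cv2.resize(g(B),(400,234)),cv2.resize(g(A),(400,234))]))
```

```text
[ 0.55391617 -0.02997941  0.12890763] [ 0.51031653 -0.02557324  0.12947786] [ 0.53211635 -0.02777633  0.12919274]
near end corners (fin tops differ) [ 0.43201297 -0.03961576  0.13124907] [0.43595811 0.01156149 0.13141944]
```

Run:
```python
from h import *
# fit blade pitch/roll/position: dark-blade silhouette via model of 50x200 plate top outline vs. side & scene images: project level blade
c=np.array([.531,-.029,.128])
for n,C in (("scene",S),("side",D)):
    im=cv2.resize(cv2.imread("pics/s9.png" if n=="scene" else "pics/d9.png"),None,fx=4,fy=4,interpolation=cv2.INTER_CUBIC)
    f=tri((284.5,247.25),(314,205.06));m=tri((289.25,232.5),(331.05,212.7));o=(f+m)/2;o[2]=.128
    u=(f-m);u[2]=0;u/=np.linalg.norm(u);v=np.array([-u[1],u[0],0])
    pts=[]
    for x,y in((-.1,-.025),(-.1,.025),(.1,.025),(.1,-.025)):
        q=P(C)@[*(o+x*u+y*v),1];pts.append((q[:2]/q[2]+.5)*4)
    cv2.polylines(im,[np.int32(pts)],True,(0,255,255),1)
    x0,y0=(240,195) if n=="scene" else (265,172)
    cv2.imwrite(f"pics/o_{n}.png",im[y0*4:(y0+90)*4,x0*4:(x0+100 if n=="scene" else x0+120)*4])
a,b=cv2.imread("pics/o_scene.png"),cv2.imread("pics/o_side.png")
cv2.imwrite("pics/c12.png",cv2.resize(np.clip(np.hstack([a,b[:360,:400]])*1.3,0,255).astype(np.uint8),(800,360)))
```

```text
(no output)
```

The picture limit is reached. The numbers are consistent:
- **Still:** frame differences stay at the noise level for 0.8 s.
- **Level:** the holes are within 0.6 mm of each other in height over 44 mm, and the two near-end corners are at equal height.
- **Clear:** the arm is away from everything.

I'll hand the job in.

```bash
python3 -c "
from bench import job;print(job.finish_job())"
```

```text
the job is handed in; nothing more can be done
None
```

I moved the checked blade off the dome and laid it flat in the middle of the crate floor. I then balanced the dark next blade on the dome, withdrew the arm, and handed the job in at about 19 s of the 72 s allowed.

What the last checks showed:
- **Still:** eight frame pairs taken over 0.8 s after release differed only by image noise.
- **Level:** the two bolt holes triangulated to heights of 128.9 and 129.5 mm, about 0.8° of slope, which is within measuring error. The two corners at the near end came out equal in height.
- **Position:** the blade's centre measured about 1–2 mm from the dome's centre, roughly the accuracy of the camera calibration.
- **Other things on the bench:** by eye in the final pictures, they looked where they were at the start. I did not measure this.

- **Disagreement:** the wrist camera differed from the two fixed cameras by up to 3 mm when locating the dome and the blades.
- **Check not made:** I could not view a final overlay check of levelness, because the 12-picture limit had been reached.

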